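Rack the case fans in order of size

TASK

Put the four loose case fans away in the divided rack: stand them upright, one to a bay, in order of size, with the largest in the bay next to the tall end plate and the smallest at the low end. Set each fan down rather than dropping it, in the middle of its bay with its faces parallel to the dividers.

Things in the scene. Friction and masses are not known exactly. Their poses are not given: they have to be found in the camera images.
- fan_40: smallest of four black square case fans: frame 40 x 40 mm, 20 mm thick, steel wire guards flush in both faces (solid to the fingers). It stands on one edge at the start, 40 mm high. Origin: centre of its underside; x = along its 20 mm thickness (square to its faces), y along its 40 mm width, z up. Grip it across the 20 mm thickness, from above, near the top edge.
- fan_60: second smallest of four black square case fans: frame 60 x 60 mm, 25 mm thick, steel wire guards flush in both faces (solid to the fingers). It stands on one edge at the start, 60 mm high. Origin: centre of its underside; x = along its 25 mm thickness (square to its faces), y along its 60 mm width, z up. Grip it across the 25 mm thickness, from above, near the top edge.
- fan_80: second largest of four black square case fans: frame 80 x 80 mm, 25 mm thick, steel wire guards flush in both faces (solid to the fingers). It stands on one edge at the start, 80 mm high. Origin: centre of its underside; x = along its 25 mm thickness (square to its faces), y along its 80 mm width, z up. Grip it across the 25 mm thickness, from above, near the top edge.
- fan_120: largest of four black square case fans: frame 120 x 120 mm, 25 mm thick, steel wire guards flush in both faces (solid to the fingers). It stands on one edge at the start, 120 mm high. Origin: centre of its underside; x = along its 25 mm thickness (square to its faces), y along its 120 mm width, z up. Grip it across the 25 mm thickness, from above, near the top edge.
- bay_p: one of the rack's four bays, in no fixed order along the row: a grey floor pad 150 x 62 mm, 2 mm thick, fixed. Origin: centre of its underside, 3 mm above the table; a fan stands on its top, 5 mm above the table. x along its 150 mm length (along the dividers), y along the row of bays.
- bay_q: one of the rack's four bays, in no fixed order along the row: a grey floor pad 150 x 62 mm, 2 mm thick, fixed. Origin: centre of its underside, 3 mm above the table; a fan stands on its top, 5 mm above the table. x along its 150 mm length (along the dividers), y along the row of bays.
- bay_r: one of the rack's four bays, in no fixed order along the row: a grey floor pad 150 x 62 mm, 2 mm thick, fixed. Origin: centre of its underside, 3 mm above the table; a fan stands on its top, 5 mm above the table. x along its 150 mm length (along the dividers), y along the row of bays.
- bay_s: one of the rack's four bays, in no fixed order along the row: a grey floor pad 150 x 62 mm, 2 mm thick, fixed. Origin: centre of its underside, 3 mm above the table; a fan stands on its top, 5 mm above the table. x along its 150 mm length (along the dividers), y along the row of bays.
- rack: low divided rack of bright sheet metal, fixed to the bench, 330 mm long (its y, the row) and 166 mm deep (its x), rim and three dividers 3 mm thick and 17 mm high above the table. Origin: centre of its underside, at table height. The dividers lie at y = 0 and +-75 mm; the four bays are centred at y = -112.5, -37.5, 37.5 and 112.5 mm, x = 0.
- tall_end: the tall dark steel end plate of the rack, upright, fixed, 160 mm wide, 4 mm thick, 85 mm high; it stands just outside one end of the row, 168 mm from the rack's centre (55 mm from the middle of the nearest bay). The plate at the other end is the same but only 26 mm high. Which end has the tall one varies. Origin: centre of its underside, at table height; axes as the rack's.

How it is judged (in metres and radians):
At the end, for the whole second after the job is handed in: From the tall end plate the bays hold the 120, 80, 60 and 40 mm fans, each within 15 mm of its bay's middle (both ways), on the bay floor (underside under 10 mm above the table), upright within 0.1 rad, faces parallel to the dividers within 15 degrees, at rest (((y of tall_end in the frame of rack above 0 m and y of fan_40 in the frame of rack between -0.1275 and -0.0975 m and y of fan_60 in the frame of rack between -0.0525 and -0.0225 m and y of fan_80 in the frame of rack between 0.0225 and 0.0525 m and y of fan_120 in the frame of rack between 0.0975 and 0.1275 m) or (y of tall_end in the frame of rack below 0 m and y of fan_40 in the frame of rack between 0.0975 and 0.1275 m and y of fan_60 in the frame of rack between 0.0225 and 0.0525 m and y of fan_80 in the frame of rack between -0.0525 and -0.0225 m and y of fan_120 in the frame of rack between -0.1275 and -0.0975 m)) and x of fan_40 in the frame of rack between -0.015 and 0.015 m and height (world z) of each of fan_40, fan_60, fan_80, fan_120 below 0.01 m and angle between each of fan_40, fan_60, fan_80, fan_120's own z axis and vertical below 0.1 rad and angle between the x axis of each of fan_40, fan_60, fan_80, fan_120 and the y axis of rack, either way round below 0.26 rad and linear speed of each of fan_40, fan_60, fan_80, fan_120 below 0.02 m/s and angular speed of each of fan_40, fan_60, fan_80, fan_120 below 0.2 rad/s and x of fan_60 in the frame of rack between -0.015 and 0.015 m and x of fan_80 in the frame of rack between -0.015 and 0.015 m and x of fan_120 in the frame of rack between -0.015 and 0.015 m); the robot touches nothing.
It fails at once if the 40 mm fan is dropped or knocked about (faster than 0.7 m/s, as after a fall of 25 mm, while no finger holds it) (linear speed of fan_40 above 0.7 m/s and contact force between the fingers and fan_40 below 0.05 N).
It fails at once if the 60 mm fan is dropped or knocked about (faster than 0.7 m/s, as after a fall of 25 mm, while no finger holds it) (linear speed of fan_60 above 0.7 m/s and contact force between the fingers and fan_60 below 0.05 N).
It fails at once if the 80 mm fan is dropped or knocked about (faster than 0.7 m/s, as after a fall of 25 mm, while no finger holds it) (linear speed of fan_80 above 0.7 m/s and contact force between the fingers and fan_80 below 0.05 N).
It fails at once if the 120 mm fan is dropped or knocked about (faster than 0.7 m/s, as after a fall of 25 mm, while no finger holds it) (linear speed of fan_120 above 0.7 m/s and contact force between the fingers and fan_120 below 0.05 N).
It also fails if it takes over 102 s, if anything falls off the work surface, if the arm or the gripper's body presses on something with over 40 N, if the wrist force passes 120 N, or if a joint passes its speed limit or range.

ROBOT

A 7-joint arm with a two-finger parallel gripper is mounted at the origin on the work surface. World frame = base frame: x ahead of the robot, y to its left, z up, the work surface at z = 0. Lengths are in m, angles in degrees, forces in N, time in s.
With the tool pointing down it reaches from about 0.4 to 0.75 m from the base axis. Payload 19.5 kg.
Tool frame: the origin (TCP) lies at the very end of the fingers, on their centre line; the grasp point (between the pads) lies 19 mm behind it; z points along the fingers, y is the line along which they close (so a half turn about z gives the same grasp; the last joint's range is limited). The gripper opens to 85 mm and grips with 20 to 120 N. Pads are 22 mm wide; open, the fingers measure 114 mm over their backs; the gripper's body (76 mm by 85 mm) begins 54 mm behind the grasp point. The pads swing forward as they close: fully open they stand 13 mm farther back than shut.
Start: joints at [69.288, 40.479, -1.581, 85.061, 1.261, 54.483, -4.326], TCP at [0.181, -0.546, 0.231] pointing down, gripper open.
Joint ranges: [-155.06, 155.06], [-18.47, 123.98], [-90, 86.84], [0, 140.48], [-83.41, 263.41], [0, 116], [-161.91, 161.91]. Speed limits (degrees/s): [108.29, 108.29, 147.25, 147.25, 172.46, 172.46, 172.46].

INTERFACE

Orientations are given as a 3x3 rotation matrix whose columns are the frame's x, y, z axes.
In Python, from workcell import * gives the robot as it stands.
- The arm moves only by the shell command python3 -m crank 'ROWS' [FORCE]. ROWS is rows parted by semicolons, their numbers by spaces, 1 to 12 of them, each of 5 numbers: dx, dy, dz in m, then a turn about the tool's z in degrees, then the finger opening in m; each row is the pose to reach, as a shift and turn from the pose commanded when the command began, along the tool's axes at that moment; what a row does not reach only later rows make up. A row lasts 1/12 s, in which the tool goes at most 0.0417 m and 7.16 degrees, less where a joint would pass 70% of its speed; a pose out of reach is approached as far as the arm can. The fingers move at their own pace and stop on an object; FORCE is the grip in N (left out, the last holds). Time passes only in rows, so rows that do not move let the fingers close. It prints the time, the measured TCP pose, the force, the opening and the grip force at its end.
- observe(): the state, without advancing time (a new reading comes with each control period).
- capture(name): name is "scene" or "side" or "wrist"; returns (picture, depth): 420x560x3 uint8, red, green, blue; 420x560 float32, m along the optical axis (not along the pixel's ray), 0 where there is no reading.
- camera_params(name): a dict with "mtx" (3x3 intrinsics, pixels), "R" (3x3) and "t" (3): a world point X has camera coordinates R X + t. Camera axes: x right, y down, z forward; pixel columns grow to the right and rows downward; lengths in m; the calibration is good to about 2 mm. A picture is of the moment at which its call begins: read the wrist's pose just before it. camera_params takes no time and is no camera call; for the wrist camera it gives the pose at the moment of the call.
- job_done(): hands the job in; it is judged then, once.
The state is a dict: "time": time; "joint_positions": joint angles; "qvel": joint speeds; "effort": joint torques, N m; "tcp_pos": TCP position; "eef_rot": TCP orientation; "force": force on the tool from outside, world axes, zero at the start; "torque": the same for the moment, N m; "gripper_width": finger opening in m; "gripper_force": force on a finger pad.
Only numpy, scipy, OpenCV 4.12 (cv2) and the standard library are available. Lean on these libraries where they do the work, as an engineer would, in place of code of your own. Each camera call takes 0.05 s, during which the arm holds its last target. There are 200 camera calls.

## Working session

There is one attempt and no reset: what is moved stays moved. The work goes in short steps, Python scripts to look and compute and a shell command to move; the robot and the scene stay as the last step left them, time stands still between calls to the robot, and variables do not carry over. Pictures are saved under pics/ and viewed, at most 14 in all, crops included, and the job is handed in when it is done.

```bash
mkdir -p pics
python3 - <<'E'
from workcell import *
import cv2,numpy as np
s=observe();print(s['time'],s['tcp_pos'],s['eef_rot'],s['gripper_width'])
for n in("scene","side"):
    p,d=capture(n);cv2.imwrite(f"pics/{n}0.png",p[:,:,::-1]);np.savez(f"{n}0.npz",p=p,d=d)
    c=camera_params(n);print(n,c,(d>0).mean())
E
```

```text
0.0 [ 0.18066421 -0.54560111  0.23082806] [[ 9.49301229e-01  3.14367645e-01 -3.99658112e-04]
 [ 3.14367894e-01 -9.49300689e-01  1.01487933e-03]
 [-6.03504967e-05 -1.08906587e-03 -9.99999405e-01]] 0.08528667511506208
scene {'mtx': array([[389.87550785,   0.        , 281.22470094],
       [  0.        , 389.87550785, 201.96778345],
       [  0.        ,   0.        ,   1.        ]]), 'R': array([[ 0.75373871,  0.65698925,  0.01559084],
       [ 0.40184107, -0.44198535, -0.80198049],
       [-0.52000164,  0.61074878, -0.59714674]]), 't': array([-0.37106366, -0.19815468,  1.23393878])} 0.9958205782312926
side {'mtx': array([[527.75792884,   0.        , 278.39655826],
       [  0.        , 527.75792884, 198.26923549],
       [  0.        ,   0.        ,   1.        ]]), 'R': array([[-0.82516607, -0.56487833, -0.00366385],
       [-0.38132236,  0.56179196, -0.73415465],
       [ 0.41676638, -0.6044024 , -0.6789724 ]]), 't': array([0.3926938 , 0.24304209, 1.0143097 ])} 0.9959608843537415
```

View pics/scene0.png

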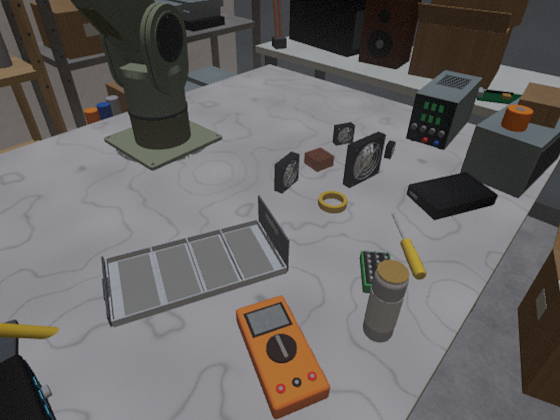

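View pics/side0.png

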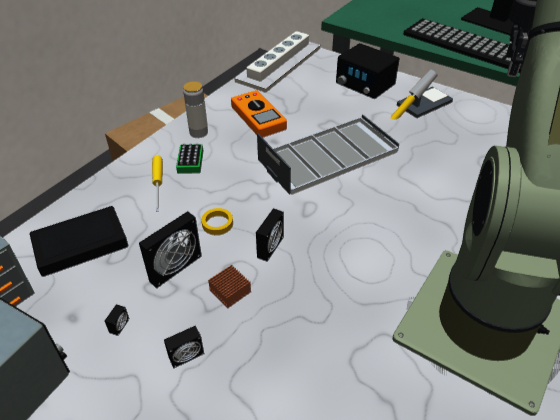

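The side view shows the tall end plate at (272,165), with the low end at (385,130). The 120 mm fan is at (170,250), the 80 at (270,235), the 60 at (185,347) and the 40 at (117,320).

In the scene view they are at (365,160), (287,172), (344,134) and (390,150), with the tall plate at (272,230).

```bash
cat > h.py <<'E'
from workcell import *
import cv2,numpy as np
def cloud(n,p,d,c=None):
    c=c or camera_params(n);v,u=np.mgrid[:420,:560]
    r=np.stack([u,v,np.ones_like(u)],-1)@np.linalg.inv(c['mtx']).T
    X=(r*d[...,None]-c['t'])@c['R']      # R^T (x-t)
    X[d<=0]=np.nan;return X
E
python3 - <<'E'
from h import *
roi={'scene':{'f120':(340,128,386,190),'f80':(268,148,302,196),'f60':(328,118,357,146),'f40':(384,136,399,162),'tall':(255,195,290,264)},
'side':{'f120':(133,205,207,290),'f80':(250,203,288,265),'f60':(158,320,210,372),'f40':(100,300,134,338),'tall':(252,128,296,194)}}
A={}
for n in roi:
    z=np.load(n+'0.npz');X=cloud(n,z['p'],z['d'])
    for k,(a,b,c,d) in roi[n].items():
        q=X[b:d,a:c].reshape(-1,3);q=q[np.isfinite(q).all(1)];q=q[(q[:,2]>.012)]
        A.setdefault(k,[]).append(q)
    # rack: pixels 9..25 mm heights nearby
    if n=='scene': m=X[200:325,95:295].reshape(-1,3)
    else: m=X[110:200,250:405].reshape(-1,3)
    m=m[np.isfinite(m).all(1)];A.setdefault('rack',[]).append(m[(m[:,2]>.010)&(m[:,2]<.022)])
for k,L in A.items():
    for nm,q in zip(('scene','side','both'),L+[np.vstack(L)]):
        (c,s,an)=cv2.minAreaRect((q[:,:2]*1000).astype(np.float32))
        print(k,nm,len(q),np.round(c,1),np.round(s,1),round(an,1),'zmax',q[:,2].max().round(3))
E
```

```text
f120 scene 1603 [541.  307.2] [134.1 278.1] 37.4 zmax 0.123
f120 side 2639 [621.7 173.1] [118.6 238.5] 39.7 zmax 0.126
f120 both 4242 [578.1 252.2] [135.9 408.9] 35.7 zmax 0.126
f80 scene 674 [451.2  67.1] [29.1 84.9] 7.8 zmax 0.083
f80 side 918 [451.3  68. ] [27.3 84.2] 8.0 zmax 0.085
f80 both 1592 [451.2  67.4] [29.1 85.4] 7.8 zmax 0.085
f60 scene 392 [502.3 286.7] [ 64.6 264.2] 41.9 zmax 0.122
f60 side 928 [425.8 371.7] [60.7 28.1] 62.8 zmax 0.065
f60 both 1320 [500.7 288.7] [ 64.9 269.2] 41.9 zmax 0.122
f40 scene 131 [587.6 349. ] [ 20.3 140.5] 13.7 zmax 0.116
f40 side 403 [575.7 396. ] [23.6 43.1] 16.5 zmax 0.045
f40 both 534 [589.5 349.4] [ 23.6 140.2] 16.5 zmax 0.116
tall scene 985 [ 582.3 -136.6] [ 12.1 163.1] 66.0 zmax 0.088
tall side 1088 [ 608.4 -194.8] [108.5 279.1] 43.1 zmax 0.091
tall both 2073 [ 608.4 -194.8] [108.5 279.1] 43.1 zmax 0.091
rack scene 2110 [ 552.1 -307.8] [342.9 260.6] 64.9 zmax 0.022
rack side 1568 [ 491.8 -316.4] [447.9 291.9] 44.1 zmax 0.022
rack both 3678 [ 491.8 -316.4] [447.9 291.9] 44.1 zmax 0.022
```

Run:
```python
from h import *
g={'f120':((560,215),120,95),'f80':((451,67),80,70),'f60':((426,372),60,50),'f40':((576,396),40,38)}
P=[]
for n in('scene','side'):
    z=np.load(n+'0.npz');X=cloud(n,z['p'],z['d']).reshape(-1,3)*1000
    P.append(X[np.isfinite(X).all(1)])
    if n=='side':
        q=X.reshape(420,560,3)[205:290,133:207].reshape(-1,3);q=q[q[:,2]>60];print('med120',np.nanmedian(q,0))
def near(q,c,r): return q[np.hypot(q[:,0]-c[0],q[:,1]-c[1])<r]
def dense(q): # drop points with few neighbours
    from scipy.spatial import cKDTree
    t=cKDTree(q[:,:2]);n=np.array([len(a) for a in t.query_ball_point(q[:,:2],4)]);return q[n>=5]
for k,(c,h,r) in g.items():
    for nm,X in(('scene',P[0]),('side',P[1]),('both',np.vstack(P))):
        q=near(X,c,r);
        for lo in(12,h-5):
            w=q[(q[:,2]>lo)&(q[:,2]<h+7)]
            w=dense(w) if len(w)>5 else w
            if len(w)<5: print(k,nm,lo,len(w));continue
            a=cv2.minAreaRect(w[:,:2].astype(np.float32));print(k,nm,lo,len(w),np.round(a[0],1),np.round(a[1],1),round(a[2],1))
c=(552,-308)
for nm,X in(('scene',P[0]),('side',P[1])):
    q=near(X,c,200)
    w=dense(q[(q[:,2]>10)&(q[:,2]<21)]);a=cv2.minAreaRect(w[:,:2].astype(np.float32));print('rack',nm,len(w),a)
    w=dense(q[(q[:,2]>40)&(q[:,2]<95)]);a=cv2.minAreaRect(w[:,:2].astype(np.float32));print('tall',nm,len(w),a)
```

```text
med120 [577.43500775 239.32475502 108.61621896]
f120 scene 12 1500 [535.7 233.2] [125.8 128.6] 84.5
f120 scene 115 118 [585.4 226.1] [116.4  21. ] 79.1
f120 side 12 2736 [533.7 235.3] [121.6 133.5] 84.6
f120 side 115 667 [581. 230.] [121.3  27.9] 80.5
f120 both 12 4335 [533.5 233.4] [125.8 133.4] 84.5
f120 both 115 974 [582.3 229.4] [121.6  29.7] 79.8
f80 scene 12 616 [453.   67.3] [26.  84.9] 8.3
f80 scene 75 79 [453.1  62.1] [24.3 72.6] 7.8
f80 side 12 901 [451.   67.8] [26.9 84.3] 7.1
f80 side 75 367 [450.7  69. ] [26.4 82. ] 7.8
f80 both 12 1592 [451.2  67.4] [29.1 85.4] 7.8
f80 both 75 589 [451.4  67.9] [27.5 84.4] 7.9
f60 scene 12 320 [426.4 370.6] [63.4 29.4] 62.2
f60 scene 55 20 [436.5 366. ] [53.4  4.6] 62.6
f60 side 12 926 [425.9 371.7] [60.8 28. ] 62.3
f60 side 55 488 [426.1 371.8] [60.2 27.6] 63.7
f60 both 12 1286 [426.3 370.6] [63.4 29.7] 62.3
f60 both 55 592 [426.4 371.2] [62.2 29.8] 61.9
f40 scene 12 83 [584.2 391.9] [44.1 18.9] 76.7
f40 scene 35 12 [580.2 379.7] [19.3  8.6] 48.1
f40 side 12 398 [575.3 396. ] [23.  42.9] 16.8
f40 side 35 226 [575.4 396.3] [22.1 41.7] 18.3
f40 both 12 523 [575.9 395.1] [23.6 44.9] 16.5
f40 both 35 287 [576.  395.1] [22.4 44.4] 18.3
rack scene 1917 ((574.6782836914062, -318.3162841796875), (342.9553527832031, 309.83782958984375), 64.78872680664062)
tall scene 551 ((592.182373046875, -139.24339294433594), (5.234010696411133, 141.9521026611328), 64.74852752685547)
rack side 999 ((554.5236206054688, -303.72119140625), (343.21685791015625, 268.54327392578125), 63.49880599975586)
tall side 447 ((595.1129150390625, -137.97352600097656), (6.355110168457031, 140.04953002929688), 64.20614624023438)
```

```bash
cat >> h.py <<'E'
def plan(x,y,z,yaw):
    "shift in tool axes and turn for tool-y azimuth yaw (mod 180 handled by caller)"
    s=observe();R=s['eef_rot'];d=R.T@(np.array([x,y,z])-s['tcp_pos'])
    cur=np.degrees(np.arctan2(R[1,1],R[0,1]));t=-((yaw-cur+180)%360-180)
    print('t',round(s['time'],2),'move',np.round(d,4),'turn',round(t,1),'rows',int(np.ceil(max(np.linalg.norm(d)/.0417,abs(t)/7.16))))
E
python3 - <<'E'
from h import *
a=np.radians(64.5)
for n in('scene','side'):
    z=np.load(n+'0.npz');X=cloud(n,z['p'],z['d']).reshape(-1,3)*1000;X=X[np.isfinite(X).all(1)]
    f=X[(np.hypot(X[:,0]-500,X[:,1])<120)];print(n,'table z',np.percentile(f[:,2],[10,50]))
    w=X[(np.hypot(X[:,0]-521,X[:,1]+290)<260)]
    for ang in(64.5,):
        a=np.radians(ang);e=np.array([np.cos(a),np.sin(a)]);l=np.array([np.sin(a),-np.cos(a)])
        r=(w[:,:2]-[521,-290])@e;s=(w[:,:2]-[521,-290])@l
        T=(w[:,2]>35)&(w[:,2]<95)&(abs(r-168)<25)
        pf=np.polyfit(s[T],r[T],1);print('tall r',np.percentile(r[T],[2,50,98]),'s',np.percentile(s[T],[1,99]),'slope deg',np.degrees(pf[0]))
        B=(w[:,2]>14)&(w[:,2]<24)&(abs(r)<190)&(abs(s)<110)
        hs=np.histogram(s[B],np.arange(-110,111,4));print('s hist',[(int(k),int(c)) for k,c in zip(hs[1],hs[0]) if c>12])
        hr=np.histogram(r[B&(abs(s)<70)],np.arange(-190,191,4));print('r hist',[(int(k),int(c)) for k,c in zip(hr[1],hr[0]) if c>3])
E
```

```text
scene table z [-0.30760011  1.32488916]
tall r [164.3993711  165.35537239 168.59830363] s [-88.80848213  69.94812815] slope deg 0.17940964550501082
s hist [(-94, 208), (-90, 146), (-86, 17), (-78, 14), (-74, 15), (-66, 18), (-58, 22), (-50, 17), (-46, 15), (-42, 16), (-38, 14), (-34, 18), (-30, 16), (-26, 20), (-22, 23), (-18, 18), (-14, 21), (-10, 18), (-6, 21), (-2, 21), (2, 18), (6, 20), (10, 23), (14, 19), (18, 17), (22, 17), (26, 21), (30, 15), (34, 19), (38, 18), (42, 21), (46, 16), (50, 23), (54, 24), (58, 24), (62, 17), (66, 44), (70, 415), (74, 53)]
r hist [(-178, 4), (-174, 25), (-170, 57), (-166, 119), (-78, 85), (-6, 16), (-2, 73), (70, 57), (74, 41), (158, 50), (162, 119), (166, 7)]
side table z [-0.66803411  1.81237856]
tall r [166.29383122 169.22456019 171.52484623] s [-91.10482948  68.77400754] slope deg 0.29031141417377593
s hist [(-98, 45), (-94, 157), (-90, 46), (-86, 18), (-82, 14), (-78, 17), (-74, 13), (-70, 13), (-66, 16), (-58, 14), (-54, 13), (-50, 15), (-46, 13), (-42, 13), (-38, 15), (-34, 18), (-30, 15), (-26, 18), (-22, 15), (-14, 13), (-10, 16), (-6, 14), (2, 16), (6, 15), (10, 15), (18, 13), (22, 13), (30, 13), (38, 15), (42, 18), (50, 15), (58, 19), (62, 25), (66, 68), (70, 95), (74, 19)]
r hist [(-174, 4), (-170, 46), (-166, 65), (-162, 29), (-78, 42), (-74, 38), (-6, 4), (-2, 58), (2, 22), (6, 4), (70, 4), (74, 64), (166, 58), (170, 39)]
```

```bash
python3 -c "
from h import *
plan(.5,-.1,.23,-30)"
```

```text
t 0.1 move [ 0.4432 -0.3227  0.0012] turn -41.7 rows 14
```

```bash
python3 -m crank '.443 -.323 .001 -42 .085;.443 -.323 .001 -42 .085;.443 -.323 .001 -42 .085;.443 -.323 .001 -42 .085;.443 -.323 .001 -42 .085;.443 -.323 .001 -42 .085;.443 -.323 .001 -42 .085;.443 -.323 .001 -42 .085;.443 -.323 .001 -42 .085;.443 -.323 .001 -42 .085;.443 -.323 .001 -42 .085;.443 -.323 .001 -42 .085' 40; python3 -c "
from h import *
plan(.5758,.3955,.23,17.3)"
```

```text
time: 1.1
tcp_pos: [0.4724, -0.1372, 0.2303]
eef_rot: [[0.495, 0.869, -0.0], [0.869, -0.495, 0.0], [-0.0, -0.0, -1.0]]
force: [1.8, -1.2, 0.4]
gripper_width: 0.0849
gripper_force: 0.0
t 1.1 move [ 5.140e-01 -1.739e-01  3.000e-04] turn -47.0 rows 14
```

```bash
python3 -m crank '.514 -.174 0 -47 .06;.514 -.174 0 -47 .06;.514 -.174 0 -47 .06;.514 -.174 0 -47 .06;.514 -.174 0 -47 .06;.514 -.174 0 -47 .06;.514 -.174 0 -47 .06;.514 -.174 0 -47 .06;.514 -.174 0 -47 .06;.514 -.174 0 -47 .06;.514 -.174 0 -47 .06;.514 -.174 0 -47 .06'; python3 -c "
from h import *
plan(.5758,.3955,.15,17.3)"
```

```text
time: 2.1
tcp_pos: [0.5667, 0.3536, 0.2303]
eef_rot: [[-0.298, 0.955, -0.0], [0.955, 0.298, -0.0], [-0.0, -0.0, -1.0]]
force: [0.5, -1.1, 0.3]
gripper_width: 0.0595
gripper_force: 0.0
t 2.1 move [0.0373 0.0212 0.0803] turn 0.0 rows 3
```

```bash
python3 -m crank '.037 .021 .05 0 .06;.037 .021 .05 0 .06;.037 .021 .05 0 .06;.037 .021 .05 0 .06;.037 .021 .05 0 .06'; python3 -c "
from h import *
c=camera_params('wrist');p,d=capture('wrist');cv2.imwrite('pics/w1.png',p[:,:,::-1])
X=cloud('wrist',p,d,c)*1000
m=np.isfinite(X).all(2)&(X[...,2]>30)&(X[...,2]<48)&(np.hypot(X[...,0]-576,X[...,1]-395)<38)
print(m.sum());q=X[m];print(cv2.minAreaRect(q[:,:2].astype(np.float32)),np.median(q[:,2]),-c['R'].T@c['t'])"
```

```text
time: 2.52
tcp_pos: [0.5764, 0.3925, 0.1812]
eef_rot: [[-0.297, 0.955, 0.001], [0.955, 0.297, 0.0], [-0.0, 0.001, -1.0]]
force: [0.1, -0.9, -0.5]
gripper_width: 0.0597
gripper_force: 0.0
1330
((576.6799926757812, 396.7962951660156), (20.016124725341797, 40.45518493652344), 14.567745208740234) 39.94836311280602 [0.55401942 0.46522855 0.32371632]
```

View pics/w1.png

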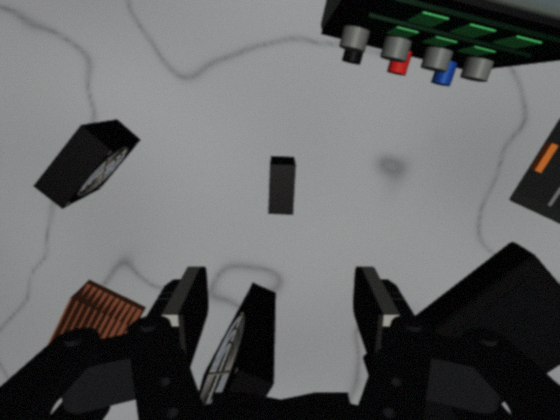

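The fan_40 top is at pixel (282,185), 20.0 x 40.5 mm by depth, and the way down is clear. The 120 mm fan lies behind at (245,340).

```bash
cat >> h.py <<'E'
def top(x,y,h,r,lo=10,hi=8):
    c=camera_params('wrist');p,d=capture('wrist');X=cloud('wrist',p,d,c)*1000
    m=np.isfinite(X).all(2)&(X[...,2]>h-lo)&(X[...,2]<h+hi)&(np.hypot(X[...,0]-x,X[...,1]-y)<r)
    q=X[m];print(m.sum(),cv2.minAreaRect(q[:,:2].astype(np.float32)),np.median(q[:,2]));return p
E
python3 -c "
from h import *
plan(.5767,.3968,.014,14.6)"
```

```text
t 2.57 move [0.0042 0.0012 0.1677] turn 2.7 rows 5
```

```bash
python3 -m crank '.004 .001 .03 2.7 .05;.004 .001 .07 2.7 .05;.004 .001 .11 2.7 .05;.004 .001 .14 2.7 .05;.004 .001 .155 2.7 .05;.004 .001 .1675 2.7 .05;.004 .001 .1675 2.7 .05;.004 .001 .1675 2.7 .05;.004 .001 .1675 2.7 .02;.004 .001 .1675 2.7 .01;.004 .001 .1675 2.7 0;.004 .001 .1675 2.7 0' 30; python3 -m crank '0 0 0 0 0;0 0 0 0 0;0 0 0 0 0'
```

```text
time: 3.57
tcp_pos: [0.5763, 0.3978, 0.0146]
eef_rot: [[-0.252, 0.968, 0.002], [0.968, 0.252, 0.001], [0.001, 0.002, -1.0]]
force: [-1.0, -1.9, 7.8]
gripper_width: 0.0196
gripper_force: 29.8
time: 3.82
tcp_pos: [0.5763, 0.3978, 0.0146]
eef_rot: [[-0.252, 0.968, 0.002], [0.968, 0.252, 0.001], [0.001, 0.002, -1.0]]
force: [-1.0, -1.3, 8.8]
gripper_width: 0.0198
gripper_force: 29.8
```

```bash
python3 -m crank '0 0 -.03 0 0;0 0 -.07 0 0;0 0 -.11 0 0;0 0 -.15 0 0;0 0 -.18 0 0;0 0 -.18 0 0'; python3 -c "
from h import *
plan(.52,0,.195,-50);plan(.4637,-.3873,.195,-115.3)"
```

```text
time: 4.32
tcp_pos: [0.5773, 0.3987, 0.2006]
eef_rot: [[-0.252, 0.968, 0.008], [0.968, 0.252, 0.006], [0.004, 0.009, -1.0]]
force: [1.0, 0.7, -0.1]
gripper_width: 0.0195
gripper_force: 29.7
t 4.32 move [-0.3715 -0.1559  0.0027] turn 64.6 rows 10
t 4.32 move [-7.321e-01 -3.079e-01 -1.000e-04] turn 129.9 rows 20
```

```bash
python3 -m crank '-.37 -.156 0 65 0;-.37 -.156 0 65 0;-.37 -.156 0 65 0;-.37 -.156 0 65 0;-.37 -.156 0 65 0;-.37 -.156 0 65 0;-.37 -.156 0 65 0;-.37 -.156 0 65 0;-.37 -.156 0 65 0;-.37 -.156 0 65 0;-.37 -.156 0 65 0'; python3 -c "
from h import *
plan(.4637,-.3873,.195,-115.3)"
```

```text
time: 5.23
tcp_pos: [0.5175, -0.0059, 0.1937]
eef_rot: [[0.775, 0.632, 0.001], [0.632, -0.775, -0.003], [-0.001, 0.003, -1.0]]
force: [-0.1, -0.4, -0.4]
gripper_width: 0.0198
gripper_force: 29.6
t 5.23 move [-0.2826  0.2617 -0.0003] turn 64.5 rows 10
```

```bash
python3 -m crank '-.283 .262 0 64.5 0;-.283 .262 0 64.5 0;-.283 .262 0 64.5 0;-.283 .262 0 64.5 0;-.283 .262 0 64.5 0;-.283 .262 0 64.5 0;-.283 .262 0 64.5 0;-.283 .262 0 64.5 0;-.283 .262 0 64.5 0;-.283 .262 0 64.5 0;-.283 .262 0 64.5 0;-.283 .262 0 64.5 0'; python3 -c "
from h import *
plan(.4637,-.3873,.019,-115.3)
c=camera_params('wrist');p,d=capture('wrist');cv2.imwrite('pics/w2.png',p[:,:,::-1]);np.savez('w2.npz',X=cloud('wrist',p,d,c)*1000,p=p)"
```

```text
time: 6.23
tcp_pos: [0.4673, -0.3823, 0.1931]
eef_rot: [[0.907, -0.421, 0.001], [-0.421, -0.907, 0.0], [0.0, -0.001, -1.0]]
force: [-1.2, 1.0, -0.4]
gripper_width: 0.0195
gripper_force: 29.7
t 6.23 move [-0.0012  0.0061  0.1741] turn 0.4 rows 5
```

View pics/w2.png

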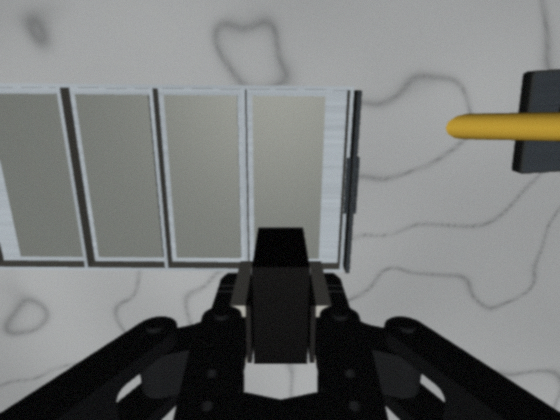

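The wrist view shows the four bays. The dividers are at columns about 247, 160 and 75, the rims at rows 90 and 264, and the held fan is at (280,290).

Run:
```python
from h import *
X=np.load('w2.npz')['X'];w=X[:262].reshape(-1,3);w=w[np.isfinite(w).all(1)]
for ang in(64.7,):
    a=np.radians(ang);e=np.array([np.cos(a),np.sin(a)]);l=np.array([np.sin(a),-np.cos(a)])
    o=[511.7,-285.6];r=(w[:,:2]-o)@e;s=(w[:,:2]-o)@l
    B=(w[:,2]>14)&(w[:,2]<20)
    for r0 in(-163.5,-75,0,75):
        m=B&(abs(r-r0)<9)&(abs(s)<75);print(r0,m.sum(),np.percentile(r[m],[2,50,98]),np.degrees(np.polyfit(s[m],r[m],1)[0]),np.median(w[m,2]))
    for s0 in(81.5,-81.5):
        m=B&(abs(s-s0)<9)&(abs(r)<160);print('s',s0,m.sum(),np.percentile(s[m],[2,50,98]) if m.sum()>20 else '')
```

```text
-163.5 981 [-172.18781954 -163.93428165 -161.74920173] -0.026510375931068374 17.092245957975933
-75 610 [-76.51270987 -75.04193256 -73.48558766] -0.10528481601266772 16.73923567592883
0 742 [-1.79589682 -0.39940102  1.63492769] -0.09181527968843879 16.664103272498735
75 868 [72.90999961 74.34221226 76.74083215] -0.10312807992084179 16.51920960010818
s 81.5 1529 [74.13102704 82.26798476 83.94049107]
s -81.5 10
```

```bash
python3 -m crank '-.001 .006 .02 .4 0;-.001 .006 .06 .4 0;-.001 .006 .1 .4 0;-.001 .006 .13 .4 0;-.001 .006 .15 .4 0;-.001 .006 .165 .4 0;-.001 .006 .1675 .4 0;-.001 .006 .17 .4 0;-.001 .006 .172 .4 0;-.001 .006 .173 .4 0;-.001 .006 .173 .4 0'; python3 -c "
from h import *
plan(.4637,-.3873,.0195,-115.4)"
```

```text
time: 7.2
tcp_pos: [0.4642, -0.3874, 0.0206]
eef_rot: [[0.904, -0.427, 0.001], [-0.427, -0.904, -0.0], [0.001, 0.0, -1.0]]
force: [0.4, 0.3, -0.4]
gripper_width: 0.0194
gripper_force: 29.7
t 7.2 move [-0.0005  0.0002  0.0011] turn 0.1 rows 1
```

```bash
python3 -m crank '0 0 .001 0 0;0 0 .001 0 .024;0 0 .001 0 .03;0 0 .001 0 .036;0 0 .001 0 .036;0 0 .001 0 .036;0 0 -.02 0 .036;0 0 -.06 0 .036;0 0 -.1 0 .04;0 0 -.14 0 .05;0 0 -.18 0 .06;0 0 -.21 0 .06'; python3 -c "
from h import *
p=top(463.7,-387.3,45,38,8)
plan(.4263,.3712,.21,-27.7);plan(.5,0,.22,-60)"
```

```text
time: 8.2
tcp_pos: [0.4639, -0.3875, 0.2334]
eef_rot: [[0.904, -0.427, 0.002], [-0.427, -0.904, -0.002], [0.002, 0.001, -1.0]]
force: [0.2, -0.5, 0.4]
gripper_width: 0.06
gripper_force: 0.0
980 ((463.93792724609375, -387.1016540527344), (20.273252487182617, 39.69234085083008), 64.29022216796875) 44.81864234958407
t 8.25 move [-0.3598 -0.6706  0.0237] turn -87.6 rows 19
t 8.25 move [-0.1346 -0.3664  0.0162] turn -55.3 rows 10
```

```bash
python3 -m crank '-.135 -.366 .015 -55 .06;-.135 -.366 .015 -55 .06;-.135 -.366 .015 -55 .06;-.135 -.366 .015 -55 .06;-.135 -.366 .015 -55 .06;-.135 -.366 .015 -55 .06;-.135 -.366 .015 -55 .06;-.135 -.366 .015 -55 .06;-.135 -.366 .015 -55 .06;-.135 -.366 .015 -55 .06'; python3 -c "
from h import *
plan(.4263,.3712,.2,-27.7)"
```

```text
time: 9.08
tcp_pos: [0.4979, 0.0069, 0.2148]
eef_rot: [[0.866, 0.501, -0.0], [0.501, -0.866, 0.003], [0.001, -0.002, -1.0]]
force: [0.3, 1.3, -0.6]
gripper_width: 0.06
gripper_force: 0.0
t 9.08 move [ 0.1204 -0.3511  0.0157] turn -32.2 rows 9
```

```bash
python3 -m crank '.12 -.351 .015 -32 .06;.12 -.351 .015 -32 .06;.12 -.351 .015 -32 .06;.12 -.351 .015 -32 .06;.12 -.351 .015 -32 .06;.12 -.351 .015 -32 .06;.12 -.351 .015 -32 .06;.12 -.351 .015 -32 .06;.12 -.351 .015 -32 .06;.12 -.351 .015 -32 .06;.12 -.351 .015 -32 .06'; python3 -c "
from h import *
p=top(426,371,60,50);cv2.imwrite('pics/w3.png',p[:,:,::-1])
plan(.4263,.3712,.034,-27.7)"
```

```text
time: 10.0
tcp_pos: [0.4272, 0.3671, 0.1995]
eef_rot: [[0.471, 0.882, -0.001], [0.882, -0.471, 0.0], [-0.0, -0.001, -1.0]]
force: [0.8, -1.0, 0.9]
gripper_width: 0.0597
gripper_force: 0.0
2482 ((426.9721984863281, 372.3147277832031), (60.535892486572266, 25.272436141967773), 63.555511474609375) 59.897637202325384
t 10.05 move [ 0.0043 -0.0042  0.1656] turn -0.5 rows 4
```

```bash
python3 -m crank '0 0 .03 -1.7 .06;0 0 .07 -1.7 .06;0 0 .1 -1.7 .06;0 0 .1 -1.7 .06;0 0 .1 -1.7 .06'; python3 -c "
from h import *
plan(.427,.3723,.034,-26.4)"
```

```text
time: 10.47
tcp_pos: [0.4286, 0.3644, 0.1001]
eef_rot: [[0.449, 0.894, -0.001], [0.894, -0.449, -0.001], [-0.002, -0.0, -1.0]]
force: [1.0, 0.1, 1.4]
gripper_width: 0.0597
gripper_force: 0.0
t 10.47 move [ 0.0065 -0.0049  0.0661] turn -0.3 rows 2
```

```bash
python3 -m crank '.006 -.005 .0 0 .055;.006 -.005 .03 0 .055;.006 -.005 .055 0 .055;.006 -.005 .066 0 .055;.006 -.005 .066 0 .055;.006 -.005 .066 0 .055;.006 -.005 .066 0 .03;.006 -.005 .066 0 .01;.006 -.005 .066 0 0;.006 -.005 .066 0 0;.006 -.005 .066 0 0' 40; python3 -m crank '0 0 0 0 0;0 0 0 0 0';python3 -m crank '0 0 -.03 0 0;0 0 -.07 0 0;0 0 -.11 0 0;0 0 -.15 0 0;0 0 -.18 0 0;0 0 -.18 0 0'; python3 -c "
from h import *
plan(.5,0,.215,-70)"
```

```text
time: 11.38
tcp_pos: [0.427, 0.3736, 0.0354]
eef_rot: [[0.448, 0.894, 0.001], [0.894, -0.448, 0.001], [0.002, 0.001, -1.0]]
force: [-1.0, -1.6, 11.9]
gripper_width: 0.0244
gripper_force: 39.0
time: 11.55
tcp_pos: [0.4269, 0.3736, 0.0353]
eef_rot: [[0.448, 0.894, 0.001], [0.894, -0.448, 0.001], [0.002, 0.001, -1.0]]
force: [-1.9, -0.7, 12.4]
gripper_width: 0.0244
gripper_force: 39.0
time: 12.05
tcp_pos: [0.4278, 0.3744, 0.2204]
eef_rot: [[0.448, 0.894, 0.006], [0.894, -0.448, 0.006], [0.008, 0.003, -1.0]]
force: [-0.0, 0.0, -0.6]
gripper_width: 0.0246
gripper_force: 40.4
t 12.05 move [-0.3025  0.2322  0.0035] turn 43.4 rows 10
```

```bash
python3 -m crank '-.302 .232 .003 43 0;-.302 .232 .003 43 0;-.302 .232 .003 43 0;-.302 .232 .003 43 0;-.302 .232 .003 43 0;-.302 .232 .003 43 0;-.302 .232 .003 43 0;-.302 .232 .003 43 0;-.302 .232 .003 43 0;-.302 .232 .003 43 0;-.302 .232 .003 43 0'; python3 -c "
from h import *
plan(.4957,-.3195,.17,-115.4)"
```

```text
time: 12.97
tcp_pos: [0.4989, -0.0038, 0.2112]
eef_rot: [[0.939, 0.344, 0.0], [0.344, -0.939, -0.001], [0.0, 0.001, -1.0]]
force: [-0.3, 1.1, -1.4]
gripper_width: 0.0245
gripper_force: 40.3
t 12.97 move [-0.1118  0.2953  0.0414] turn 45.5 rows 8
```

```bash
python3 -m crank '-.112 .295 .02 45.5 0;-.112 .295 .02 45.5 0;-.112 .295 .02 45.5 0;-.112 .295 .02 45.5 0;-.112 .295 .02 45.5 0;-.112 .295 .02 45.5 0;-.112 .295 .02 45.5 0;-.112 .295 .04 45.5 0;-.112 .295 .05 45.5 0;-.112 .295 .05 45.5 0;-.112 .295 .05 45.5 0'; python3 -c "
from h import *
plan(.4957,-.3195,.0405,-115.4)"
```

```text
time: 13.88
tcp_pos: [0.4973, -0.3146, 0.1609]
eef_rot: [[0.906, -0.422, -0.0], [-0.422, -0.906, 0.001], [-0.001, -0.001, -1.0]]
force: [-0.4, 1.3, 0.7]
gripper_width: 0.0244
gripper_force: 40.3
t 13.88 move [0.0008 0.0053 0.1204] turn 0.4 rows 3
```

```bash
python3 -m crank '.001 .005 .02 .4 0;.001 .005 .06 .4 0;.001 .005 .085 .4 0;.001 .005 .1 .4 0;.001 .005 .108 .4 0;.001 .005 .113 .4 0;.001 .005 .117 .4 0;.001 .005 .119 .4 0;.001 .005 .119 .4 0;.001 .005 .119 .4 0'; python3 -c "
from h import *
plan(.4957,-.3195,.0405,-115.4)"
```

```text
time: 14.72
tcp_pos: [0.4959, -0.3212, 0.0426]
eef_rot: [[0.903, -0.43, 0.001], [-0.43, -0.903, -0.0], [0.001, -0.0, -1.0]]
force: [0.5, -0.4, -0.6]
gripper_width: 0.0246
gripper_force: 40.3
t 14.72 move [-0.0009 -0.0015  0.0021] turn -0.1 rows 1
```

```bash
python3 -m crank '-.001 -.001 .001 0 0;-.001 -.001 .002 0 0;-.001 -.001 .002 0 0;-.001 -.001 .002 0 .028;-.001 -.001 .002 0 .034;-.001 -.001 .002 0 .042;-.001 -.001 .002 0 .042;-.001 -.001 .002 0 .042;-.001 -.001 -.03 0 .042;-.001 -.001 -.07 0 .045;-.001 -.001 -.11 0 .055;-.001 -.001 -.15 0 .06'; python3 -m crank '0 0 -.04 0 .06;0 0 -.05 0 .06;0 0 -.05 0 .06'; python3 -c "
from h import *
p=top(495.7,-319.5,65,45)
plan(.4513,.0676,.21,7.8)"
```

```text
time: 15.72
tcp_pos: [0.4947, -0.3197, 0.1937]
eef_rot: [[0.903, -0.43, -0.0], [-0.43, -0.903, 0.0], [-0.0, 0.0, -1.0]]
force: [0.6, -0.5, 1.0]
gripper_width: 0.0597
gripper_force: 0.0
time: 15.97
tcp_pos: [0.4959, -0.3205, 0.2451]
eef_rot: [[0.903, -0.43, 0.004], [-0.43, -0.903, -0.002], [0.005, 0.0, -1.0]]
force: [0.6, 0.2, -0.7]
gripper_width: 0.0601
gripper_force: 0.0
1904 ((494.0882263183594, -319.1069030761719), (24.8056583404541, 60.874046325683594), 64.89547729492188) 64.84439543448083
t 16.02 move [-0.2065 -0.331   0.0325] turn -123.3 rows 18
```

```bash
python3 -m crank '-.206 -.331 .03 -123 .06;-.206 -.331 .03 -123 .06;-.206 -.331 .03 -123 .06;-.206 -.331 .03 -123 .06;-.206 -.331 .03 -123 .06;-.206 -.331 .03 -123 .06;-.206 -.331 .03 -123 .06;-.206 -.331 .03 -123 .06;-.206 -.331 .03 -123 .06;-.206 -.331 .03 -123 .06;-.206 -.331 .03 -123 .06;-.206 -.331 .03 -123 .06'; python3 -c "
from h import *
plan(.4513,.0676,.21,7.8)"
```

```text
time: 17.02
tcp_pos: [0.4507, 0.0689, 0.2109]
eef_rot: [[0.485, 0.874, -0.002], [0.874, -0.485, 0.0], [-0.001, -0.002, -1.0]]
force: [0.6, -0.8, 0.2]
gripper_width: 0.06
gripper_force: 0.0
t 17.02 move [-0.0008  0.0011  0.0009] turn -36.8 rows 6
```

```bash
python3 -m crank '0 .001 0 -37 .06;0 .001 0 -37 .06;0 .001 0 -37 .06;0 .001 0 -37 .06;0 .001 0 -37 .06;0 .001 0 -37 .06;0 .001 0 -37 .06;0 .001 0 -37 .06'; python3 -c "
from h import *
p=top(451,67.6,80,60);cv2.imwrite('pics/w4.png',p[:,:,::-1])
plan(.4513,.0676,.054,7.8)"
```

```text
time: 17.68
tcp_pos: [0.4521, 0.067, 0.2115]
eef_rot: [[-0.126, 0.992, -0.001], [0.992, 0.126, 0.0], [0.0, -0.001, -1.0]]
force: [0.1, 1.0, 0.2]
gripper_width: 0.0603
gripper_force: 0.0
3400 ((452.542724609375, 68.12738800048828), (25.572214126586914, 80.5601806640625), 7.754606246948242) 79.95072941708764
t 17.73 move [ 0.0006 -0.0007  0.1576] turn -0.5 rows 4
```

```bash
python3 -m crank '.001 0 .03 -.5 .06;.001 0 .07 -.5 .055;.001 0 .11 -.5 .055;.001 0 .135 -.5 .055;.001 0 .15 -.5 .055;.001 0 .1565 -.5 .055;.001 0 .1565 -.5 .055;.001 0 .1565 -.5 .03;.001 0 .1565 -.5 .01;.001 0 .1565 -.5 0;.001 0 .1565 -.5 0;.001 0 .1565 -.5 0' 50; python3 -m crank '0 0 0 0 0;0 0 0 0 0';python3 -m crank '0 0 -.03 0 0;0 0 -.07 0 0;0 0 -.11 0 0;0 0 -.15 0 0;0 0 -.16 0 0;0 0 -.16 0 0'; python3 -c "
from h import *
plan(.5277,-.2517,.21,-115.4)"
```

```text
time: 18.73
tcp_pos: [0.4527, 0.0681, 0.0565]
eef_rot: [[-0.138, 0.99, 0.002], [0.99, 0.138, 0.0], [0.0, 0.002, -1.0]]
force: [-1.8, 0.1, 8.7]
gripper_width: 0.0245
gripper_force: 48.6
time: 18.9
tcp_pos: [0.4527, 0.0681, 0.0565]
eef_rot: [[-0.138, 0.99, 0.002], [0.99, 0.138, 0.0], [0.0, 0.002, -1.0]]
force: [-1.6, 1.1, 9.7]
gripper_width: 0.0241
gripper_force: 48.6
time: 19.4
tcp_pos: [0.4532, 0.0679, 0.2188]
eef_rot: [[-0.137, 0.99, 0.006], [0.991, 0.137, 0.001], [0.0, 0.006, -1.0]]
force: [0.6, -0.1, -2.0]
gripper_width: 0.0239
gripper_force: 50.5
t 19.4 move [-0.3269  0.0298  0.0089] turn 123.3 rows 18
```

```bash
python3 -m crank '-.32 .03 .003 123 0;-.32 .03 .003 123 0;-.32 .03 .003 123 0;-.32 .03 .003 123 0;-.32 .03 .003 123 0;-.32 .03 .003 123 0;-.32 .03 .003 123 0;-.32 .03 .003 123 0;-.32 .03 .003 123 0;-.32 .03 .003 123 0;-.32 .03 .003 123 0;-.32 .03 .003 123 0'; python3 -c "
from h import *
plan(.5277,-.2517,.21,-115.4)"
```

```text
time: 20.4
tcp_pos: [0.5258, -0.2448, 0.2116]
eef_rot: [[0.979, 0.202, -0.001], [0.202, -0.979, 0.0], [-0.001, -0.0, -1.0]]
force: [0.0, 0.6, -1.0]
gripper_width: 0.0241
gripper_force: 50.4
t 20.4 move [0.0004 0.0071 0.0016] turn 37.0 rows 6
```

```bash
python3 -m crank '0 .007 0 37 0;0 .007 0 37 0;0 .007 0 37 0;0 .007 0 37 0;0 .007 0 37 0;0 .007 0 37 0;0 .007 0.02 37 0;0 .007 0.05 37 0;0 .007 0.05 37 0;0 .007 0.05 37 0'; python3 -c "
from h import *
plan(.5277,-.2517,.062,-115.4)"
```

```text
time: 21.23
tcp_pos: [0.5271, -0.2514, 0.1618]
eef_rot: [[0.907, -0.421, -0.002], [-0.421, -0.907, 0.001], [-0.003, 0.0, -1.0]]
force: [-0.0, -0.3, 0.6]
gripper_width: 0.024
gripper_force: 50.3
t 21.23 move [ 0.0009 -0.      0.0998] turn 0.5 rows 3
```

```bash
python3 -m crank '.001 0 .02 .5 0;.001 0 .05 .5 0;.001 0 .07 .5 0;.001 0 .08 .5 0;.001 0 .088 .5 0;.001 0 .093 .5 0;.001 0 .097 .5 0;.001 0 .098 .5 0;.001 0 .098 .5 0;.001 0 .098 .5 0'; python3 -c "
from h import *
plan(.5277,-.2517,.062,-115.4)"
```

```text
time: 22.07
tcp_pos: [0.5289, -0.2521, 0.065]
eef_rot: [[0.903, -0.43, 0.001], [-0.43, -0.903, -0.0], [0.001, -0.0, -1.0]]
force: [0.7, -0.0, -2.1]
gripper_width: 0.0241
gripper_force: 50.4
t 22.07 move [-0.0013  0.0002  0.003 ] turn -0.1 rows 1
```

```bash
python3 -m crank '-.001 0 .001 0 0;-.001 0 .002 0 0;-.001 0 .003 0 0;-.001 0 .003 0 0;-.001 0 .003 0 .028;-.001 0 .003 0 .034;-.001 0 .003 0 .042;-.001 0 .003 0 .042;-.001 0 .003 0 .042;-.001 0 -.02 0 .042;-.001 0 -.06 0 .045;-.001 0 -.1 0 .055'; python3 -m crank '0 0 -.04 0 .06;0 0 -.08 0 .06;0 0 -.1 0 .06;0 0 -.1 0 .06'; python3 -c "
from h import *
p=top(527.7,-251.7,85,55)
plan(.582,.2295,.26,-10)"
```

```text
time: 23.07
tcp_pos: [0.5271, -0.2513, 0.1651]
eef_rot: [[0.903, -0.43, -0.002], [-0.43, -0.903, 0.001], [-0.002, 0.0, -1.0]]
force: [-0.6, -0.1, 1.3]
gripper_width: 0.0546
gripper_force: 0.0
time: 23.4
tcp_pos: [0.5288, -0.2522, 0.2689]
eef_rot: [[0.903, -0.43, 0.006], [-0.43, -0.903, -0.003], [0.006, -0.0, -1.0]]
force: [-0.4, 0.1, 0.2]
gripper_width: 0.0597
gripper_force: 0.0
2474 ((528.5243530273438, -250.74884033203125), (25.12240982055664, 80.54356384277344), 64.60208129882812) 84.84165662912092
t 23.45 move [-0.1585 -0.4576  0.0059] turn -105.5 rows 15
```

Fan 80 is well placed. Now the 120.

```bash
python3 -m crank '-.158 -.457 .005 -105 .06;-.158 -.457 .005 -105 .06;-.158 -.457 .005 -105 .06;-.158 -.457 .005 -105 .06;-.158 -.457 .005 -105 .06;-.158 -.457 .005 -105 .06;-.158 -.457 .005 -105 .06;-.158 -.457 .005 -105 .06;-.158 -.457 .005 -105 .06;-.158 -.457 .005 -105 .06;-.158 -.457 .005 -105 .06;-.158 -.457 .005 -105 .06'; python3 -c "
from h import *
plan(.582,.2295,.26,-10)"
```

```text
time: 24.45
tcp_pos: [0.5806, 0.2336, 0.258]
eef_rot: [[0.485, 0.875, -0.002], [0.875, -0.485, 0.001], [0.0, -0.003, -1.0]]
force: [-1.0, -0.1, -0.7]
gripper_width: 0.0597
gripper_force: 0.0
t 24.45 move [-0.0029  0.0032 -0.002 ] turn -19.0 rows 3
```

```bash
python3 -m crank '0 .003 0 -19 .06;0 .003 0 -19 .06;0 .003 0 -19 .06;0 .003 0 -19 .06;0 .003 0 -19 .06;0 .003 0 -19 .06;0 .003 0 -19 .06'; python3 -c "
from h import *
p=top(582,229.5,120,80);cv2.imwrite('pics/w5.png',p[:,:,::-1])
plan(.582,.2295,.094,-10)"
```

```text
time: 25.03
tcp_pos: [0.5842, 0.2275, 0.2592]
eef_rot: [[0.185, 0.983, -0.0], [0.983, -0.185, -0.0], [-0.0, -0.0, -1.0]]
force: [0.5, 0.2, -0.7]
gripper_width: 0.06
gripper_force: 0.0
4849 ((582.9480590820312, 229.80044555664062), (120.75621795654297, 25.335811614990234), 80.40585327148438) 119.96673116039277
t 25.08 move [ 0.0015 -0.0025  0.1653] turn -0.6 rows 4
```

View pics/w5.png

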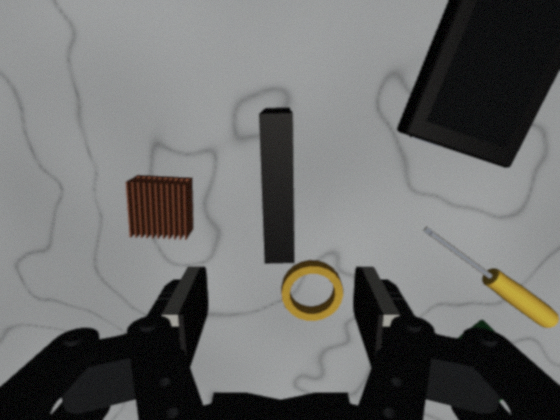

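The fan_120 top is fully in view at (278,185), 120.8 x 25.3 mm, with the fingers clear on both sides.

```bash
python3 -m crank '.002 -.002 .03 -1 .06;.002 -.002 .07 -1 .055;.002 -.002 .11 -1 .055;.002 -.002 .14 -1 .055;.002 -.002 .155 -1 .055;.002 -.002 .165 -1 .055;.002 -.002 .165 -1 .055;.002 -.002 .165 -1 .03;.002 -.002 .165 -1 .01;.002 -.002 .165 -1 0;.002 -.002 .165 -1 0;.002 -.002 .165 -1 0' 70; python3 -m crank '0 0 0 0 0;0 0 0 0 0';python3 -m crank '0 0 -.03 0 0;0 0 -.07 0 0;0 0 -.11 0 0;0 0 -.15 0 0;0 0 -.155 0 0;0 0 -.155 0 0'; python3 -c "
from h import *
plan(.5598,-.1839,.25,-115.4)"
```

```text
time: 26.08
tcp_pos: [0.5833, 0.2302, 0.0961]
eef_rot: [[0.166, 0.986, 0.002], [0.986, -0.166, 0.001], [0.001, 0.002, -1.0]]
force: [-1.5, -0.5, 6.9]
gripper_width: 0.024
gripper_force: 69.8
time: 26.25
tcp_pos: [0.5833, 0.2302, 0.096]
eef_rot: [[0.166, 0.986, 0.002], [0.986, -0.166, 0.001], [0.001, 0.002, -1.0]]
force: [-1.3, -0.6, 7.5]
gripper_width: 0.0236
gripper_force: 69.8
time: 26.75
tcp_pos: [0.5835, 0.2302, 0.2526]
eef_rot: [[0.166, 0.986, 0.005], [0.986, -0.166, 0.002], [0.003, 0.004, -1.0]]
force: [0.0, -0.8, -2.5]
gripper_width: 0.0237
gripper_force: 69.6
t 26.75 move [-0.4123  0.0454  0.0016] turn 105.8 rows 15
```

```bash
python3 -m crank '-.41 .045 0 106 0;-.41 .045 0 106 0;-.41 .045 0 106 0;-.41 .045 0 106 0;-.41 .045 0 106 0;-.41 .045 0 106 0;-.41 .045 0 106 0;-.41 .045 0 106 0;-.41 .045 0 106 0;-.41 .045 0 106 0;-.41 .045 0 106 0;-.41 .045 0 106 0'; python3 -c "
from h import *
plan(.5598,-.1839,.25,-115.4)"
```

```text
time: 27.75
tcp_pos: [0.5581, -0.1845, 0.2482]
eef_rot: [[0.994, -0.106, -0.002], [-0.106, -0.994, -0.0], [-0.002, 0.001, -1.0]]
force: [-0.1, 2.1, -1.3]
gripper_width: 0.0235
gripper_force: 69.6
t 27.75 move [ 0.0016 -0.0007 -0.0018] turn 19.3 rows 3
```

```bash
python3 -m crank '.002 0 0 19 0;.002 0 0 19 0;.002 0 0 19 0;.002 0 0 19 0;.002 0 0 19 0;.002 0 .02 19 0;.002 0 .05 19 0;.002 0 .05 19 0;.002 0 .05 19 0'; python3 -c "
from h import *
plan(.5598,-.1839,.1015,-115.4)"
```

```text
time: 28.5
tcp_pos: [0.5606, -0.1821, 0.1989]
eef_rot: [[0.911, -0.413, -0.002], [-0.413, -0.911, 0.001], [-0.002, 0.0, -1.0]]
force: [0.9, -0.2, -1.7]
gripper_width: 0.0238
gripper_force: 69.5
t 28.5 move [0.0002 0.002  0.0974] turn 1.0 rows 3
```

```bash
python3 -m crank '0 .001 .02 1 0;0 .001 .05 1 0;0 .001 .07 1 0;0 .001 .08 1 0;0 .001 .088 1 0;0 .001 .092 1 0;0 .001 .094 1 0;0 .001 .095 1 0;0 .001 .095 1 0;0 .001 .095 1 0'; python3 -c "
from h import *
plan(.5598,-.1839,.1015,-115.4)"
```

```text
time: 29.33
tcp_pos: [0.5611, -0.1831, 0.1051]
eef_rot: [[0.903, -0.43, 0.001], [-0.43, -0.903, -0.0], [0.001, -0.0, -1.0]]
force: [-0.1, -0.1, -0.9]
gripper_width: 0.0235
gripper_force: 69.7
t 29.33 move [-0.0008  0.0012  0.0035] turn -0.1 rows 1
```

```bash
python3 -m crank '0 .001 .001 0 0;0 .001 .002 0 0;0 .001 .0035 0 0;0 .001 .0035 0 0;0 .001 .0035 0 .028;0 .001 .0035 0 .034;0 .001 .0035 0 .042;0 .001 .0035 0 .042;0 .001 .0035 0 .042;0 .001 -.02 0 .042;0 .001 -.06 0 .045;0 .001 -.1 0 .055'; python3 -m crank '0 0 -.04 0 .06;0 0 -.08 0 .06;0 0 -.09 0 .06;0 0 -.09 0 .06;0 0 -.09 0 .06'; python3 -c "
from h import *
p=top(559.8,-183.9,125,75)
p,d=capture('side');cv2.imwrite('pics/s2.png',p[:,:,::-1])
p,d=capture('scene');cv2.imwrite('pics/c2.png',p[:,:,::-1])"
```

```text
time: 30.33
tcp_pos: [0.5597, -0.1839, 0.2052]
eef_rot: [[0.903, -0.43, -0.002], [-0.43, -0.903, 0.0], [-0.002, 0.0, -1.0]]
force: [-0.0, 0.4, 0.6]
gripper_width: 0.0544
gripper_force: 0.0
time: 30.75
tcp_pos: [0.5603, -0.1839, 0.2944]
eef_rot: [[0.903, -0.43, 0.0], [-0.43, -0.903, 0.0], [0.0, -0.0, -1.0]]
force: [-0.2, 0.7, -2.5]
gripper_width: 0.06
gripper_force: 0.0
4022 ((560.4299926757812, -183.15982055664062), (25.207990646362305, 120.74162292480469), 64.69234466552734) 124.83506134330398
```

View pics/c2.png

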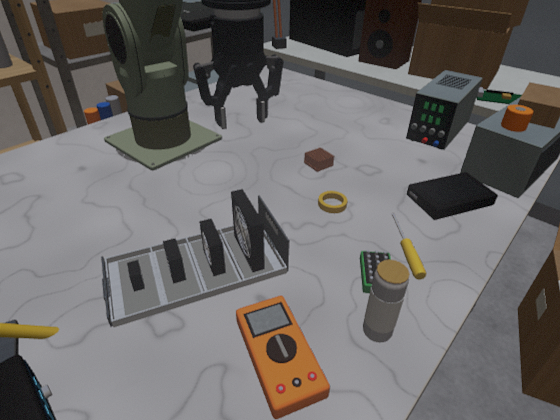

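All four fans stand upright, one to a bay: 120 at (248,230) beside the tall plate, then 80 at (211,247), 60 at (174,261) and 40 at (135,275). The gripper is clear above them.

```bash
python3 -c "
from workcell import *
print(job_done())"
```

```text
the job is handed in; nothing more can be done
None
```

I handed the job in with all four fans upright in their bays, the 120 mm next to the tall end plate and then 80, 60 and 40; each measured within about 2 mm of its bay's middle and 1° of parallel, after about 31 s of robot time, though the judge returned no verdict.

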